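# Put the calibration weights back on their stands

## Task

Put the four calibration weights back on their round wooden stands, each upright and fully down in the recess of the stand of its own size: the smallest weight in the smallest stand (red felt), the next in the yellow-felted one, the next in the green and the largest in the largest (blue). Leave the upright spring and the flat steel ring that are among them where they are.

Things in the scene. Friction and masses are not known exactly. Their poses are not given: they have to be found in the camera images.
- weight_small_center (a point): Smallest calibration weight, yellow metal (brass): a loose, upright round bottle shape, a cylinder 24 mm in diameter and 22 mm high, tapering above that to a knob 13 mm wide on top; 30 mm high overall, about 0.1 kg, standing on the table. The point is on its axis half-way up (15 mm above its underside); z is its axis, up. Can be gripped across the upper part of the cylinder from any side.
- weight_medium_center (a point): Second smallest calibration weight, yellow metal (brass): a loose, upright round bottle shape, a cylinder 34 mm in diameter and 32 mm high, tapering above that to a knob 20 mm wide on top; 42 mm high overall, about 0.2 kg, standing on the table. The point is on its axis half-way up (21 mm above its underside); z is its axis, up. Can be gripped across the upper part of the cylinder from any side.
- weight_large_center (a point): Second largest calibration weight, silver-grey metal: a loose, upright round bottle shape, a cylinder 44 mm in diameter and 40 mm high, tapering above that to a knob 26 mm wide on top; 55 mm high overall, about 0.5 kg, standing on the table. The point is on its axis half-way up (27.5 mm above its underside); z is its axis, up. Can be gripped across the upper part of the cylinder from any side.
- weight_giant_center (a point): Largest calibration weight, silver-grey steel: a loose, upright round bottle shape, a cylinder 54 mm in diameter and 45 mm high, tapering above that to a knob 32 mm wide on top; 66 mm high overall, about 0.7 kg, standing on the table. The point is on its axis half-way up (33 mm above its underside); z is its axis, up. Can be gripped across the upper part of the cylinder from any side.
- stand_small_floor (a point): Smallest weight stand, for the smallest weight: a fixed round dark wooden disc 56 mm across and 11 mm high with a round recess 40 mm across and 6 mm deep, its floor covered in red felt. The point is the centre of the recess floor, 5 mm above the table; z up.
- stand_medium_floor (a point): Second smallest weight stand, for the second smallest weight: a fixed round dark wooden disc 66 mm across and 11 mm high with a round recess 50 mm across and 6 mm deep, its floor covered in yellow felt. The point is the centre of the recess floor, 5 mm above the table; z up.
- stand_large_floor (a point): Second largest weight stand, for the second largest weight: a fixed round dark wooden disc 76 mm across and 11 mm high with a round recess 60 mm across and 6 mm deep, its floor covered in green felt. The point is the centre of the recess floor, 5 mm above the table; z up.
- stand_giant_floor (a point): Largest weight stand, for the largest weight: a fixed round dark wooden disc 86 mm across and 11 mm high with a round recess 70 mm across and 6 mm deep, its floor covered in blue felt. The point is the centre of the recess floor, 5 mm above the table; z up.
- spring_center (a point): Bystander: a dark grey coil spring, 22 mm in diameter and 46 mm high, standing loose and upright (easily knocked over). The point is on its axis half-way up.
- ring_gauge_center (a point): Bystander: a flat grey steel ring, 52 mm across and 14 mm high, lying loose on the table. The point is on its axis half-way up.
There are look-alikes about, which are no part of the job. What is shaped like the part that bears weight_medium_center but orange or pink is not meant.

How it is judged (in metres and radians):
At the end, for the whole second after the job is handed in: Each weight stands in the recess of the stand of its own size, its axis within 11 mm of the recess centre, resting on the recess floor (height within 3 mm) and upright within 0.1 rad; the spring and the steel ring are within 20 mm of where they started (horizontal distance between weight_small_center and stand_small_floor below 0.011 m and z of weight_small_center in the frame of stand_small_floor between 0.012 and 0.018 m and angle between each of weight_small_center, weight_medium_center, weight_large_center, weight_giant_center's own z axis and vertical below 0.1 rad and horizontal distance between weight_medium_center and stand_medium_floor below 0.011 m and z of weight_medium_center in the frame of stand_medium_floor between 0.018 and 0.024 m and horizontal distance between weight_large_center and stand_large_floor below 0.011 m and z of weight_large_center in the frame of stand_large_floor between 0.0245 and 0.0305 m and horizontal distance between weight_giant_center and stand_giant_floor below 0.011 m and z of weight_giant_center in the frame of stand_giant_floor between 0.03 and 0.036 m and distance of each of spring_center, ring_gauge_center from where it was at the start of the episode below 0.02 m); the robot touches nothing.
It fails at once if the spring is knocked or moved more than 20 mm (distance of spring_center from where it was at the start of the episode above 0.02 m).
It fails at once if the steel ring is knocked or moved more than 20 mm (distance of ring_gauge_center from where it was at the start of the episode above 0.02 m).
It also fails if it takes over 102 s, if anything falls off the work surface, if the arm or the gripper's body presses on something with over 40 N, if the wrist force passes 120 N, or if a joint passes its speed limit or range.

## Robot

A 7-joint arm with a two-finger parallel gripper is mounted at the origin on a cart in front of the work surface, level with it; the furniture and walls round the work are solid. World frame = base frame: x ahead of the robot, y to its left, z up, the work surface at z = 0. Lengths are in mm, angles in rad, forces in N, time in s.
With the tool pointing down it reaches from about 400 to 875 mm from the base axis. Payload 19.3 kg.
Tool frame: the origin (TCP) lies at the very end of the fingers, on their centre line; the grasp point (between the pads) lies 19 mm behind it; z points along the fingers, y is the line along which they close (so a half turn about z gives the same grasp; the last joint's range is limited). The gripper opens to 85 mm and grips with 20 to 120 N. Pads are 22 mm wide; open, the fingers measure 114 mm over their backs; the gripper's body (76 mm by 85 mm) begins 54 mm behind the grasp point. The pads swing forward as they close: fully open they stand 13 mm farther back than shut.
Start: joints at [-1.202, 0.521, -0.036, 1.599, 0.021, 1.021, -0.113], TCP at [265.55, 565.772, 231.291] pointing down, gripper open.
Joint ranges: [-2.91, 2.91], [-0.3, 2.13], [-1.5, 1.42], [0.17, 2.43], [-1.26, 4.41], [0.16, 1.93], [-2.52, 2.52]. Speed limits (rad/s): [1.89, 1.89, 2.39, 2.39, 3.01, 3.01, 3.01].

## Interface

Orientations are given as a unit quaternion [x, y, z, w].
In Python, from workcell import bot gives the robot as it stands.
- The arm moves only by the tool step_arm, never from a script. Its argument "plan" is a list that holds one entry, the list of rows, each a list of 6 numbers: the shift along the tool's x, y, z in mm, then the turn, a rotation vector about the tool's x, y, z in rad. A call has 1 to 5 rows; each row shifts and turns the commanded pose from where the row before left it, along the tool's axes as they then stand; what a row does not reach is not made up. A row lasts 1/8 s, in which the tool goes at most 62.5 mm and 10.7 degrees, less where a joint would pass 70% of its speed; a pose out of reach is approached as far as the arm can. A call with a gripper value outside its range is refused whole. "grip" is the closure in counts, from 0 (fully open) to 255 (shut), set as the call begins (left out, the last holds). The fingers move at their own pace and stop on an object; the grip force is fixed at half the most. Time passes only in rows, so rows that do not move let the fingers close. It gives the time, the measured TCP pose, the force, the opening and the grip force at its end, in the units of the state.
- bot.read_state(): the state, without advancing time (a new reading comes with each control period).
- bot.capture(name): name is "side" or "top"; returns a dict with "image" (400x640x3 uint8, red, green, blue), "depth" (400x640 float32, mm along the optical axis (not along the pixel's ray), 0 where there is no reading), "intrinsics" (3x3 intrinsics, pixels), "k1" (the pictures are not rectified: a ray, as slopes to the right and down, at radius r is drawn at 1 + k1 r^2 times it, then the intrinsics apply), "eye" and "attitude" of the camera in the world. Camera axes: x right, y up, looking along -z (the intrinsics and any distortion apply to the point x, -y, -z); pixel columns grow to the right and rows downward; lengths in mm; the calibration is good to about 2 mm. A picture is of the moment at which its call begins.
- bot.finish_job(): hands the job in; it is judged then, once.
The state is a dict: "time_s": time; "joints": joint angles; "qd": joint speeds; "effort": joint torques, N m; "eef_pos": TCP position; "tcp_rot": TCP orientation; "contact_force": force on the tool from outside, world axes, zero at the start; "wrist_torque": the same for the moment, N m; "width": finger opening in mm; "grasp_force": force on a finger pad.
Only numpy, scipy, OpenCV 4.12 (cv2) and the standard library are available. Lean on these libraries where they do the work, as an engineer would, in place of code of your own. Each camera call takes 0.05 s, during which the arm holds its last target. There are 200 camera calls.

## Working session

There is one attempt and no reset: what is moved stays moved. The work goes in short steps, Python scripts to look and compute and a tool call to move; the robot and the scene stay as the last step left them, time stands still between calls to the robot, and variables do not carry over. Pictures are saved under pics/ and viewed, at most 16 in all, crops included, and the job is handed in when it is done.

Besides the shell and the picture viewer there is one more tool, called after ">>>" as name(argument=value, ...) on one line, values as JSON. step_arm: Moves the arm, as the interface text tells. Its arguments: {"type":"object","properties":{"plan":{"type":"array"},"grip":{"type":"number"}},"required":["plan"]}

```bash
mkdir -p pics; ls
python3 - <<'E'
from workcell import bot
import cv2,numpy as np
s=bot.read_state();print(s['time_s'],s['eef_pos'],s['tcp_rot'],s['width'])
for n in('top','side'):
    c=bot.capture(n);np.savez(n+'0.npz',**c)
    print(n,c['intrinsics'],c['k1'],c['eye'],c['attitude'])
    cv2.imwrite(f'pics/{n}0.png',c['image'][:,:,::-1])
E
```

```text
pics
0.0 [265.40595854 565.49452446 230.72659029] [ 2.17639045e-01  9.76029167e-01 -5.49037854e-04 -1.02111123e-04] 85.52525616038727
top [[369.73944848   0.         313.45004445]
 [  0.         369.73944848 195.92592918]
 [  0.           0.           1.        ]] -0.08125523767090184 [ 452.3456529     3.2240733  1135.59236745] [ 0.02778769 -0.01646083 -0.69913005  0.7142647 ]
side [[394.22125363   0.         319.26493925]
 [  0.         394.22125363 201.72068669]
 [  0.           0.           1.        ]] -0.05174361490056355 [448.12564259 888.24685606 680.65194603] [-0.01745649  0.46111857  0.88561995 -0.05236644]
```

View pics/top0.png

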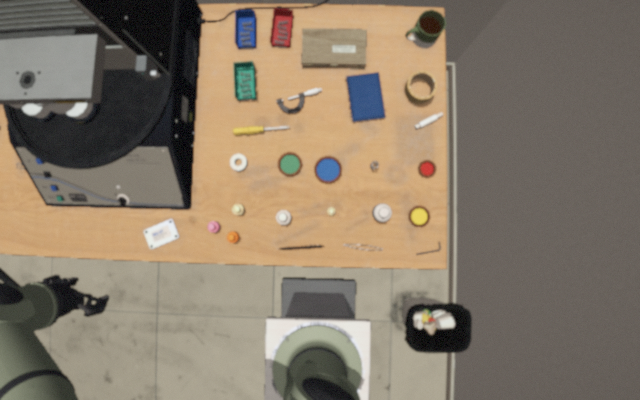

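View pics/side0.png

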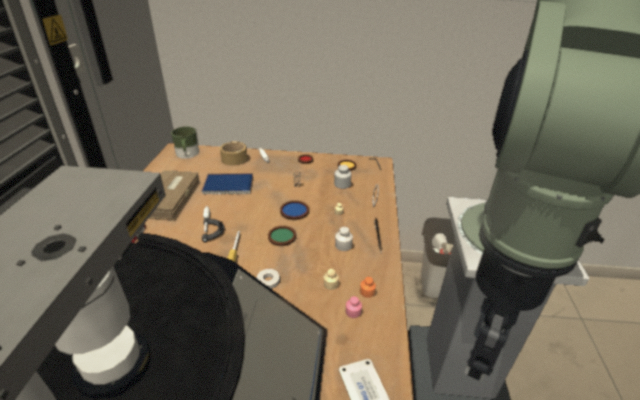

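```bash
cat > h.py <<'E'
import numpy as np,cv2
from scipy.spatial.transform import Rotation as R
def ray(c,u,v):
    K=c['intrinsics'];k=float(c['k1'])
    p=cv2.undistortPoints(np.array([[[u,v]]],float),K,np.array([k,0,0,0,0.]))[0,0]
    return R.from_quat(c['attitude']).apply([p[0],-p[1],-1.])
def onz(c,u,v,z):
    d=ray(c,u,v);e=np.array(c['eye']);return e+d*(z-e[2])/d[2]
def cloud(c):
    K=c['intrinsics'];k=float(c['k1']);h,w=c['depth'].shape
    uv=np.stack(np.meshgrid(np.arange(w),np.arange(h)),-1).reshape(-1,1,2).astype(float)
    p=cv2.undistortPoints(uv,K,np.array([k,0,0,0,0.]))[:,0]
    d=c['depth'].reshape(-1,1)
    P=R.from_quat(c['attitude']).apply(np.c_[p[:,0],-p[:,1],-np.ones(len(p))]*d)+c['eye']
    P[d[:,0]==0]=np.nan
    return P.reshape(h,w,3)
E
cat > m.py <<'E'
from h import *
t=dict(np.load('top0.npz'));s=dict(np.load('side0.npz'))
hs=cv2.cvtColor(t['image'],cv2.COLOR_RGB2HSV)
def blob(u,v,f,r=16):
    sub=t['image'][v-r:v+r+1,u-r:u+r+1].astype(int);hh=hs[v-r:v+r+1,u-r:u+r+1].astype(int)
    n,l,st,c=cv2.connectedComponentsWithStats(f(sub,hh).astype(np.uint8))
    i=1+np.argmax(st[1:,4]);return st[i,0]+(st[i,2]-1)/2+u-r,st[i,1]+(st[i,3]-1)/2+v-r,st[i],c[i]+[u-r,v-r]
fs={'red':((427,169),lambda a,h:((h[...,0]<6)|(h[...,0]>170))&(h[...,1]>150)),
'yel':((419,216),lambda a,h:(abs(h[...,0]-26)<6)&(h[...,1]>150)),
'grn':((290,164),lambda a,h:(abs(h[...,0]-70)<25)&(h[...,1]>70)),
'blu':((328,169),lambda a,h:(abs(h[...,0]-110)<15)&(h[...,1]>100))}
for k,((u,v),f) in fs.items():
    x,y,st,c=blob(u,v,f);print(k,st,c.round(1),onz(t,*c,5).round(1))
C=cloud(t);CS=cloud(s)
for n,u,v,H in(('ring',238,162,14),('spring',375,166,46),('small',331,211,30),('med',238,209,42),('large',283,217,55),('giant',382,213,66)):
    P=C[v-13:v+14,u-13:u+14].reshape(-1,3);P=P[P[:,2]>8]
    g=onz(t,u,v,H*.7)
    out=[]
    for D in(P,CS.reshape(-1,3)):
        Q=D[(np.hypot(*(D[:,:2]-g[:2]).T)<45)&(D[:,2]>.3*H)&(D[:,2]<90)]
        out.append((len(Q),Q.mean(0).round(),Q.min(0).round(),Q.max(0).round()) if len(Q) else None)
    print(n,g.round(),*out,sep='\n  ')
print('table z',[C[v,u].round() for u,v in((330,190),(400,190),(260,190))],[CS[v,u].round() for u,v in((340,260),(330,200))])
r=R.from_quat([.217639,.976029,-.000549,-.0001021]);print(r.as_matrix().round(3))
big=np.vstack([cv2.resize(t['image'][140:245,200:450],None,fx=3,fy=3,interpolation=2)])
cv2.imwrite('pics/c1.png',big[:,:,::-1])
E
python3 m.py
```

```text
red [ 10   9  13  14 142] [426.9 168.4] [ 615.7 -326.4    5. ]
yel [ 8  8 17 17 72] [419.8 215.8] [ 468.9 -304.7    5. ]
grn [  7   8  18  17 236] [289.4 163.6] [621.3  98.6   5. ]
blu [  5   6  22  21 365] [327.6 169.1] [606.7 -19.6   5. ]
ring
  [623. 258.  10.]
  (191, array([622., 257.,  15.]), array([597., 232.,   8.]), array([647., 282.,  22.]))
  (267, array([623., 258.,  13.]), array([599., 232.,   4.]), array([651., 283.,  18.]))
spring
  [ 615. -161.   32.]
  (29, array([ 620., -160.,   36.]), array([ 609., -170.,   14.]), array([ 629., -150.,   49.]))
  (34, array([ 622., -159.,   30.]), array([ 612., -171.,   14.]), array([ 633., -146.,   48.]))
small
  [478. -32.  21.]
  (49, array([479., -31.,  25.]), array([468., -41.,  16.]), array([490., -20.,  35.]))
  (64, array([480., -26.,  21.]), array([469., -40.,  10.]), array([492., -15.,  34.]))
med
  [477. 248.  29.]
  (110, array([479., 249.,  32.]), array([462., 234.,  14.]), array([495., 267.,  47.]))
  (206, array([479., 257.,  29.]), array([463., 240.,  13.]), array([496., 268.,  45.]))
large
  [456. 111.  38.]
  (175, array([458., 110.,  43.]), array([438.,  90.,  17.]), array([477., 132.,  60.]))
  (275, array([458., 121.,  37.]), array([437.,  96.,  17.]), array([481., 135.,  59.]))
giant
  [ 474. -181.   46.]
  (274, array([ 478., -180.,   53.]), array([ 454., -208.,   21.]), array([ 504., -156.,   72.]))
  (264, array([ 479., -170.,   45.]), array([ 453., -199.,   20.]), array([ 507., -152.,   70.]))
table z [array([543., -28.,   1.]), array([ 547., -244.,    1.]), array([538., 188.,   2.])] [array([463., 168.,   1.]), array([511., -94.,  -2.])]
[[-0.905  0.425 -0.   ]
 [ 0.425  0.905 -0.001]
 [-0.    -0.001 -1.   ]]
```

View pics/c1.png

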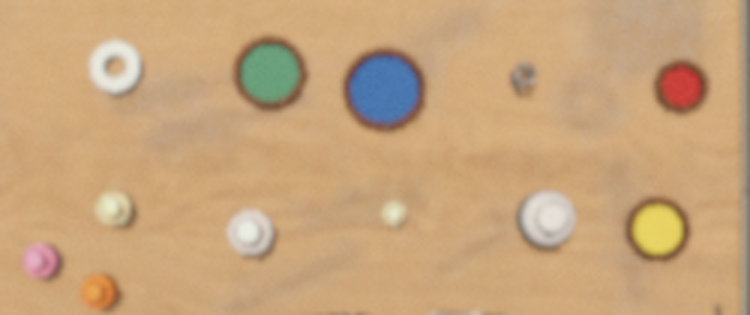

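>>> step_arm(plan=[[[-27,-32,0,0,0,0],[-34,-41,0,0,0,0],[-34,-41,0,0,0,0],[-34,-41,0,0,0,0],[-34,-39,0,0,0,0]]], grip=0)

```text
time_s: 0.72
eef_pos: [330.8, 319.1, 231.2]
tcp_rot: [0.218, 0.976, -0.0, -0.0]
contact_force: [1.1, 1.4, 0.1]
width: 85.6
grasp_force: 0.0
```

```bash
cat > go.py <<'E'
# usage: go.py x y z  -> remaining shift in tool axes
import sys
from h import *
from workcell import bot
s=bot.read_state();r=R.from_quat(s['tcp_rot']);g=np.array([float(a) for a in sys.argv[1:4]])
print('t',s['time_s'],'pos',np.round(s['eef_pos'],1),'w',round(s['width'],1),'gf',round(s['grasp_force'],1),'tilt',np.degrees(r.apply([0,0,1])[:2]).round(2),'yaw y',r.apply([0,1,0]).round(3),'F',np.round(s['contact_force'],1))
d=g-s['eef_pos'];print('tool shift',r.inv().apply(d).round(1),'dist',np.linalg.norm(d).round())
print('j',np.round(s['joints'],2))
E
python3 go.py 479 251 100
```

```text
t 0.725 pos [330.8 319.1 231.2] w 85.6 gf 0.0 tilt [-0.01 -0.01] yaw y [ 0.425  0.905 -0.   ] F [1.1 1.4 0.1]
tool shift [-163.1    1.4  131.2] dist 209.0
j [-0.9   0.26  0.    2.02 -0.    0.86  0.24]
```

>>> step_arm(plan=[[[-33,0,26,0,0,0],[-33,0,26,0,0,0],[-33,0,26,0,0,0],[-33,1,26,0,0,0],[-31,0,27,0,0,0]]])

```text
time_s: 1.35
eef_pos: [479.6, 252.0, 99.2]
tcp_rot: [0.218, 0.976, -0.0, -0.0]
contact_force: [0.0, 1.2, -0.3]
width: 85.8
grasp_force: 0.0
```

```bash
python3 go.py 479 251 13
python3 - <<'E'
from workcell import bot
import cv2
c=bot.capture('side');cv2.imwrite('pics/s1.png',cv2.resize(c['image'][200:340,240:440],None,fx=3,fy=3,interpolation=2)[:,:,::-1])
E
```

```text
t 1.35 pos [479.6 252.   99.2] w 85.8 gf 0.0 tilt [-0.01 -0.  ] yaw y [ 0.425  0.905 -0.   ] F [ 0.   1.2 -0.3]
tool shift [ 0.1 -1.2 86.2] dist 86.0
j [-0.62  0.58  0.03  1.93 -0.03  0.64  0.56]
```

View pics/s1.png

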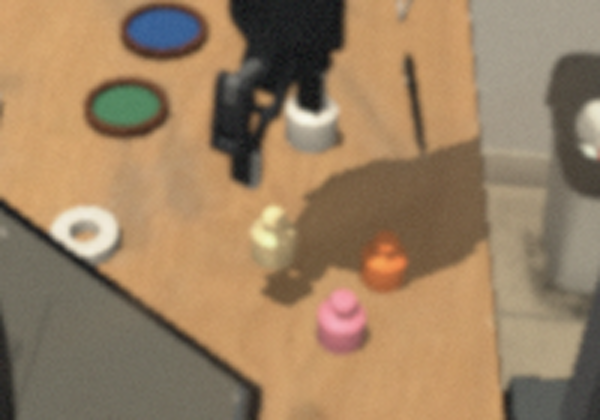

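>>> step_arm(plan=[[[0,-1,30,0,0,0],[0,0,30,0,0,0],[0,0,18,0,0,0],[0,0,8,0,0,0],[0,0,0,0,0,0]]])

```text
time_s: 2.02
eef_pos: [478.2, 251.7, 14.4]
tcp_rot: [0.218, 0.976, -0.0, -0.0]
contact_force: [-0.6, -0.2, 0.1]
width: 85.3
grasp_force: 0.0
```

>>> step_arm(plan=[[[0,0,0,0,0,0],[0,0,0,0,0,0],[0,0,0,0,0,0],[0,0,0,0,0,0],[0,0,0,0,0,0]]], grip=255)

```text
time_s: 2.65
eef_pos: [478.5, 251.8, 15.0]
tcp_rot: [0.218, 0.976, 0.0, 0.0]
contact_force: [-1.7, -1.3, 14.0]
width: 29.7
grasp_force: 58.3
```

>>> step_arm(plan=[[[0,0,0,0,0,0],[0,0,0,0,0,0],[0,0,-10,0,0,0]]])

```text
time_s: 3.02
eef_pos: [477.9, 251.5, 24.3]
tcp_rot: [0.218, 0.976, -0.0, -0.0]
contact_force: [-0.3, 0.1, -1.2]
width: 29.7
grasp_force: 59.8
```

```bash
python3 go.py 469 -305 130
python3 - <<'E'
from workcell import bot
import cv2
c=bot.capture('side');cv2.imwrite('pics/s2.png',cv2.resize(c['image'][200:340,240:440],None,fx=3,fy=3,interpolation=2)[:,:,::-1])
E
```

```text
t 3.025 pos [477.9 251.5  24.3] w 29.7 gf 59.8 tilt [-0.04 -0.03] yaw y [ 0.425  0.905 -0.001] F [-0.3  0.1 -1.2]
tool shift [-228.3 -507.6 -105.4] dist 566.0
j [-0.61  0.7   0.02  1.96 -0.03  0.48  0.56]
```

View pics/s2.png

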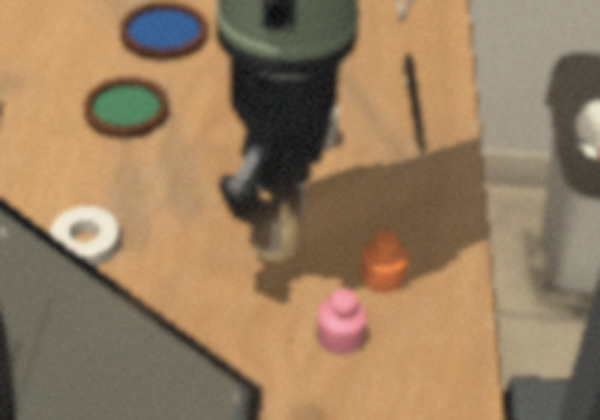

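>>> step_arm(plan=[[[0,0,-20,0,0,0],[0,0,-20,0,0,0],[0,0,0,0,0,0]]])

```text
time_s: 3.45
eef_pos: [478.9, 252.0, 65.5]
tcp_rot: [0.218, 0.976, 0.001, 0.001]
contact_force: [0.0, 0.6, -2.3]
width: 29.7
grasp_force: 59.9
```

```bash
python3 go.py 469 -305 130
python3 - <<'E'
from workcell import bot
from h import *
c=bot.capture('side');u,v=330,265
cv2.imwrite('pics/s3.png',cv2.resize(c['image'][200:320,270:390],None,fx=5,fy=5,interpolation=2)[:,:,::-1])
P=cloud(c)[215:310:3,324:340:3]
for r,row in zip(range(215,310,3),P): print(r,[tuple(p.round().astype(int)) if p[2]==p[2] else None for p in row])
E
```

```text
t 3.45 pos [478.9 252.   65.5] w 29.7 gf 59.9 tilt [0.11 0.07] yaw y [0.425 0.905 0.002] F [ 0.   0.6 -2.3]
tool shift [-227.8 -508.3  -65.2] dist 561.0
j [-0.61  0.63  0.03  1.95 -0.03  0.56  0.56]
215 [(np.int64(497), np.int64(283), np.int64(224)), (np.int64(491), np.int64(286), np.int64(227)), (np.int64(485), np.int64(289), np.int64(229)), (np.int64(480), np.int64(289), np.int64(230)), (np.int64(474), np.int64(290), np.int64(231)), (np.int64(468), np.int64(287), np.int64(230))]
218 [(np.int64(497), np.int64(284), np.int64(217)), (np.int64(491), np.int64(286), np.int64(219)), (np.int64(485), np.int64(286), np.int64(220)), (np.int64(479), np.int64(289), np.int64(223)), (np.int64(474), np.int64(290), np.int64(224)), (np.int64(468), np.int64(288), np.int64(224))]
221 [(np.int64(497), np.int64(285), np.int64(211)), (np.int64(491), np.int64(286), np.int64(212)), (np.int64(485), np.int64(288), np.int64(214)), (np.int64(479), np.int64(287), np.int64(214)), (np.int64(473), np.int64(287), np.int64(215)), (np.int64(468), np.int64(287), np.int64(215))]
224 [(np.int64(497), np.int64(284), np.i
[... 7412 characters left out ...]
.int64(3)), (np.int64(470), np.int64(302), np.int64(0)), (np.int64(463), np.int64(301), np.int64(-1)), (np.int64(457), np.int64(302), np.int64(2))]
305 [(np.int64(489), np.int64(315), np.int64(2)), (np.int64(482), np.int64(312), np.int64(-1)), (np.int64(476), np.int64(314), np.int64(2)), (np.int64(469), np.int64(311), np.int64(0)), (np.int64(463), np.int64(311), np.int64(1)), (np.int64(456), np.int64(309), np.int64(0))]
308 [(np.int64(488), np.int64(321), np.int64(-1)), (np.int64(481), np.int64(321), np.int64(1)), (np.int64(475), np.int64(319), np.int64(-1)), (np.int64(468), np.int64(319), np.int64(0)), (np.int64(462), np.int64(319), np.int64(0)), (np.int64(455), np.int64(320), np.int64(3))]
```

View pics/s3.png

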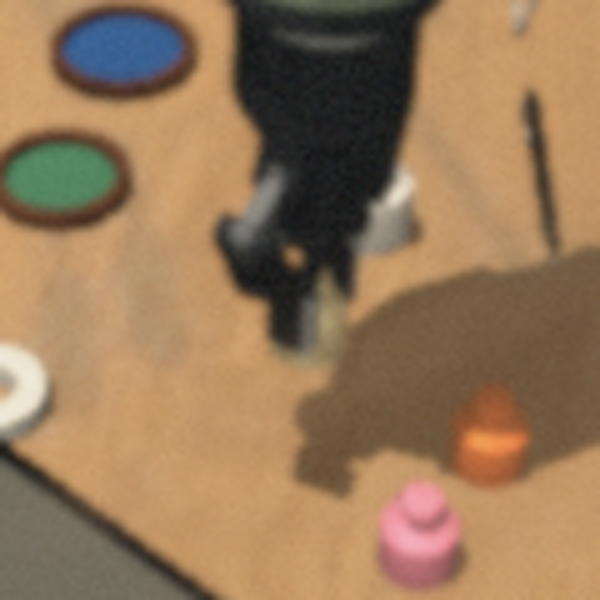

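>>> step_arm(plan=[[[-15,-30,-9,0,0,0],[-20,-45,-9,0,0,0],[-20,-45,-9,0,0,0],[-20,-45,-9,0,0,0],[-20,-45,-9,0,0,0]]])

```text
time_s: 4.12
eef_pos: [474.4, 19.6, 108.8]
tcp_rot: [0.218, 0.976, -0.0, -0.0]
contact_force: [2.0, -0.1, -2.4]
width: 29.7
grasp_force: 59.9
```

>>> step_arm(plan=[[[-20,-45,0,0,0,0],[-20,-45,0,0,0,0],[-20,-45,0,0,0,0],[-20,-45,0,0,0,0],[-20,-45,0,0,0,0]]])

```text
time_s: 4.75
eef_pos: [469.4, -226.5, 108.4]
tcp_rot: [0.218, 0.976, 0.0, -0.0]
contact_force: [0.8, -0.1, -3.5]
width: 29.8
grasp_force: 59.9
```

```bash
python3 go.py 469 -305 110
```

```text
t 4.75 pos [ 469.4 -226.5  108.4] w 29.8 gf 59.9 tilt [-0.05  0.03] yaw y [0.425 0.905 0.   ] F [ 0.8 -0.1 -3.5]
tool shift [-33.  -71.3  -1.6] dist 79.0
j [ 0.34  0.53 -0.    1.98  0.    0.63  1.47]
```

>>> step_arm(plan=[[[-16,-36,0,0,0,0],[-17,-36,20,0,0,0],[0,0,30,0,0,0],[0,0,20,0,0,0],[0,0,12,0,0,0]]])

```text
time_s: 5.38
eef_pos: [468.5, -303.8, 25.5]
tcp_rot: [0.218, 0.976, 0.0, -0.001]
contact_force: [-0.8, 0.1, -1.8]
width: 30.1
grasp_force: 59.9
```

>>> step_arm(plan=[[[0,0,3,0,0,0],[0,0,2,0,0,0],[0,0,1,0,0,0]]])

```text
time_s: 5.75
eef_pos: [469.5, -304.3, 21.8]
tcp_rot: [0.218, 0.976, -0.0, 0.0]
contact_force: [-0.5, 0.0, -2.9]
width: 29.6
grasp_force: 60.0
```

```bash
python3 go.py 469 -305 20
```

```text
t 5.75 pos [ 469.5 -304.3   21.8] w 29.6 gf 60.0 tilt [ 0.05 -0.03] yaw y [ 0.425  0.905 -0.   ] F [-0.5  0.  -2.9]
tool shift [ 0.2 -0.8  1.8] dist 2.0
j [ 0.47  0.72 -0.01  1.91  0.01  0.51  1.59]
```

>>> step_arm(plan=[[[0,0,1,0,0,0],[0,0,0.5,0,0,0]]])

```text
time_s: 6.0
eef_pos: [469.4, -304.3, 20.1]
tcp_rot: [0.218, 0.976, -0.0, 0.0]
contact_force: [-2.9, 0.9, 8.4]
width: 29.9
grasp_force: 61.2
```

>>> step_arm(plan=[[[0,0,1,0,0,0],[0,0,0,0,0,0]]])

```text
time_s: 6.25
eef_pos: [469.5, -304.4, 20.0]
tcp_rot: [0.218, 0.976, -0.0, 0.0]
contact_force: [-5.5, 4.0, 21.9]
width: 29.7
grasp_force: 62.6
```

>>> step_arm(plan=[[[0,0,-1,0,0,0],[0,0,0,0,0,0],[0,0,0,0,0,0],[0,0,0,0,0,0]]], grip=0)

```text
time_s: 6.75
eef_pos: [469.2, -304.2, 19.7]
tcp_rot: [0.218, 0.976, 0.0, -0.0]
contact_force: [-0.4, 0.7, 0.0]
width: 85.4
grasp_force: 0.0
```

>>> step_arm(plan=[[[0,0,-20,0,0,0],[0,0,-40,0,0,0],[0,0,-40,0,0,0],[0,0,0,0,0,0]]])

```text
time_s: 7.25
eef_pos: [470.5, -305.0, 122.4]
tcp_rot: [0.218, 0.976, -0.001, 0.002]
contact_force: [1.1, -0.9, -1.0]
width: 85.5
grasp_force: 0.0
```

```bash
python3 go.py 479 -181 110
```

```text
t 7.25 pos [ 470.5 -305.   122.4] w 85.5 gf 0.0 tilt [ 0.23 -0.13] yaw y [ 0.425  0.905 -0.   ] F [ 1.1 -0.9 -1. ]
tool shift [ 45.  115.9  12.2] dist 125.0
j [ 0.47  0.56 -0.    1.87  0.    0.71  1.6 ]
```

>>> step_arm(plan=[[[15,40,2,0,0,0],[15,40,2,0,0,0],[15,36,2,0,0,0],[0,0,30,0,0,0],[0,0,30,0,0,0]]])

```text
time_s: 7.88
eef_pos: [477.7, -179.5, 52.6]
tcp_rot: [0.217, 0.976, 0.0, 0.0]
contact_force: [0.1, -1.3, 0.3]
width: 84.6
grasp_force: 0.0
```

```bash
python3 go.py 479 -181 18;python3 - <<'E'
from workcell import bot
import cv2
for n,(a,b,c_,d) in(('side',(130,230,270,390)),('top',(140,245,360,460))):
    c=bot.capture(n);cv2.imwrite(f'pics/{n}4.png',cv2.resize(c['image'][a:b,c_:d],None,fx=4,fy=4,interpolation=2)[:,:,::-1])
E
```

```text
t 7.875 pos [ 477.7 -179.5   52.6] w 84.6 gf 0.0 tilt [ 0. -0.] yaw y [0.424 0.906 0.   ] F [ 0.1 -1.3  0.3]
tool shift [-1.8 -0.9 34.6] dist 35.0
j [ 0.25  0.62 -0.01  2.03  0.01  0.49  1.37]
```

View pics/side4.png

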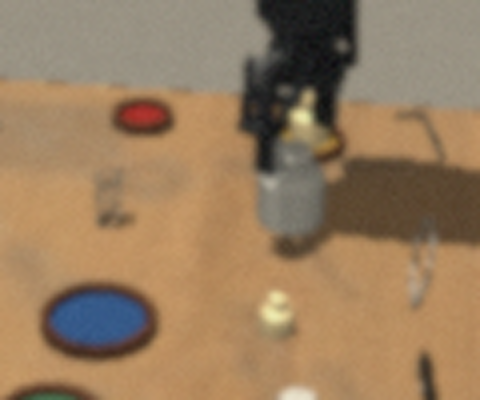

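Run:
```python
from workcell import bot
from h import *
c=bot.capture('side');C=cloud(c)
for v in range(160,200,3):
    print(v,c['image'][v,342],[tuple(map(int,C[v,u].round())) for u in (337,342,347) if C[v,u,2]==C[v,u,2]])
C=cloud(bot.capture('top')).reshape(-1,3)
```

```text
160 [112 102  74] [(496, -109, 129), (483, -136, 115), (471, -292, 31)]
163 [145 123  76] [(496, -108, 120), (488, -314, 5), (471, -287, 22)]
166 [108 103  89] [(496, -125, 100), (483, -183, 68), (468, -188, 66)]
169 [115 113 104] [(496, -128, 88), (482, -167, 67), (467, -177, 63)]
172 [108 106  98] [(495, -125, 80), (482, -174, 52), (467, -181, 49)]
175 [136 131 122] [(497, -166, 44), (481, -162, 49), (466, -168, 46)]
178 [125 121 111] [(496, -160, 37), (481, -158, 40), (465, -162, 39)]
181 [122 118 108] [(496, -164, 24), (480, -155, 31), (465, -165, 26)]
184 [122 121 111] [(495, -159, 16), (479, -157, 18), (464, -163, 17)]
187 [119 115 103] [(495, -167, 0), (479, -159, 6), (463, -163, 5)]
190 [90 73 52] [(494, -148, 1), (478, -149, 2), (462, -155, -1)]
193 [97 77 53] [(492, -132, 0), (477, -134, 0), (462, -137, 0)]
196 [176 136  93] [(491, -114, 1), (476, -114, 3), (461, -116, 2)]
199 [187 144  99] [(490, -98, 1), (475, -98, 3), (460, -100, 3)]
```

View pics/top4.png

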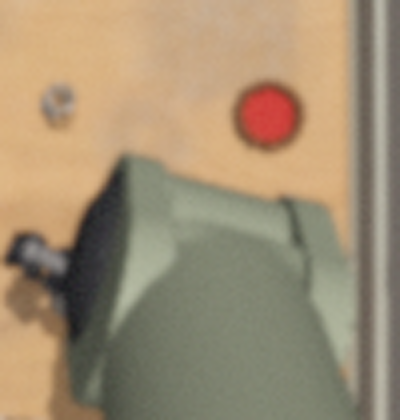

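>>> step_arm(plan=[[[-1,-1,18,0,0,0],[0,-1,12,0,0,0],[0,0,3,0,0,0],[0,0,0,0,0,0]]])

```text
time_s: 8.57
eef_pos: [477.7, -182.3, 20.7]
tcp_rot: [0.218, 0.976, 0.0, -0.0]
contact_force: [-0.8, -0.2, -0.3]
width: 85.2
grasp_force: 0.0
```

>>> step_arm(plan=[[[0,0,0,0,0,0],[0,0,0,0,0,0],[0,0,0,0,0,0],[0,0,0,0,0,0],[0,0,0,0,0,0]]], grip=255)

```text
time_s: 9.2
eef_pos: [478.1, -182.2, 21.6]
tcp_rot: [0.218, 0.976, 0.0, 0.0]
contact_force: [-2.7, 1.6, 15.2]
width: 51.6
grasp_force: 60.0
```

>>> step_arm(plan=[[[0,0,-10,0,0,0],[0,0,-30,0,0,0],[0,0,-30,0,0,0],[0,0,-20,0,0,0],[0,0,0,0,0,0]]])

```text
time_s: 9.82
eef_pos: [478.3, -182.5, 112.0]
tcp_rot: [0.218, 0.976, -0.0, 0.001]
contact_force: [0.5, -0.0, -8.0]
width: 51.5
grasp_force: 65.5
```

```bash
python3 go.py 607 -20 110
```

```text
t 9.825 pos [ 478.3 -182.5  112. ] w 51.5 gf 65.5 tilt [ 0.12 -0.04] yaw y [0.425 0.905 0.   ] F [ 0.5 -0.  -8. ]
tool shift [-47.4 201.8   2.2] dist 207.0
j [ 0.25  0.52 -0.    2.    0.    0.62  1.38]
```

>>> step_arm(plan=[[[-8,32,0,0,0,0],[-10,43,0,0,0,0],[-10,43,0,0,0,0],[-10,43,0,0,0,0],[-10,41,0,0,0,0]]])

```text
time_s: 10.45
eef_pos: [607.2, -18.5, 109.4]
tcp_rot: [0.217, 0.976, -0.0, -0.001]
contact_force: [1.5, 0.0, -6.3]
width: 51.3
grasp_force: 65.5
```

>>> step_arm(plan=[[[0,0,25,0,0,0],[0,0,30,0,0,0],[0,0,20,0,0,0],[0,0,5,0,0,0],[0,0,0,0,0,0]]])

```text
time_s: 11.08
eef_pos: [607.2, -19.9, 30.9]
tcp_rot: [0.218, 0.976, -0.0, 0.0]
contact_force: [-0.2, -0.1, -6.3]
width: 51.6
grasp_force: 65.5
```

```bash
python3 go.py 607 -20 27
python3 - <<'E'
from workcell import bot
import cv2
c=bot.capture('side');cv2.imwrite('pics/s5.png',cv2.resize(c['image'][150:270,220:370],None,fx=4,fy=4,interpolation=2)[:,:,::-1])
E
```

```text
t 11.075 pos [607.2 -19.9  30.9] w 51.6 gf 65.5 tilt [-0. -0.] yaw y [ 0.425  0.905 -0.   ] F [-0.2 -0.1 -6.3]
tool shift [ 0.1 -0.1  3.9] dist 4.0
j [-0.07  0.76  0.    1.78 -0.    0.61  1.07]
```

View pics/s5.png

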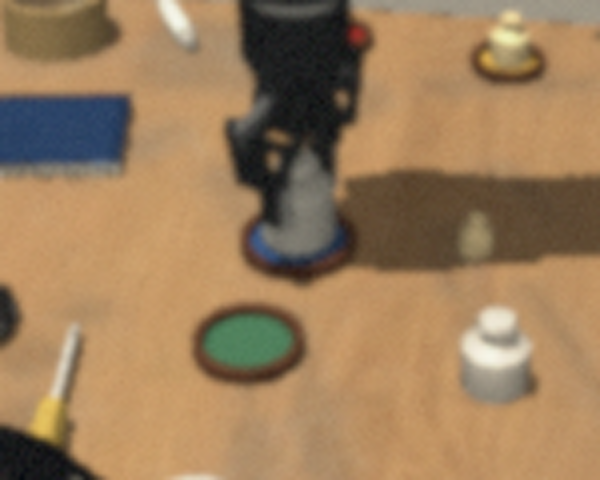

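Giant is centred in the blue recess (about (298,235)); medium stands upright in yellow (510,45). Lower to contact.

>>> step_arm(plan=[[[0,0,2,0,0,0],[0,0,1.5,0,0,0],[0,0,0,0,0,0]]])

```text
time_s: 11.5
eef_pos: [607.1, -19.8, 27.5]
tcp_rot: [0.218, 0.976, 0.0, 0.0]
contact_force: [0.9, -0.3, -7.2]
width: 51.5
grasp_force: 65.5
```

>>> step_arm(plan=[[[0,0,1,0,0,0],[0,0,0,0,0,0]]])

```text
time_s: 11.75
eef_pos: [607.3, -19.8, 26.8]
tcp_rot: [0.218, 0.976, 0.0, 0.0]
contact_force: [-1.9, -0.4, 3.5]
width: 51.7
grasp_force: 66.5
```

>>> step_arm(plan=[[[0,0,0,0,0,0],[0,0,0,0,0,0],[0,0,0,0,0,0],[0,0,0,0,0,0]]], grip=0)

```text
time_s: 12.25
eef_pos: [607.2, -19.8, 26.3]
tcp_rot: [0.218, 0.976, 0.0, 0.0]
contact_force: [0.2, 0.4, 0.1]
width: 85.4
grasp_force: 0.0
```

>>> step_arm(plan=[[[0,0,-20,0,0,0],[0,0,-35,0,0,0],[0,0,-35,0,0,0],[0,0,0,0,0,0]]])

```text
time_s: 12.75
eef_pos: [608.8, -19.9, 120.2]
tcp_rot: [0.218, 0.976, 0.001, 0.003]
contact_force: [0.5, 0.1, 0.5]
width: 85.6
grasp_force: 0.0
```

```bash
python3 go.py 479 -31 60
```

```text
t 12.75 pos [608.8 -19.9 120.2] w 85.6 gf 0.0 tilt [0.31 0.01] yaw y [0.425 0.905 0.002] F [0.5 0.1 0.5]
tool shift [113.  -65.3  59.5] dist 143.0
j [-0.07  0.63  0.01  1.74 -0.01  0.77  1.07]
```

>>> step_arm(plan=[[[30,-17,0,0,0,0],[30,-17,0,0,0,0],[30,-17,20,0,0,0],[23,-14,35,0,0,0],[0,0,5,0,0,0]]])

```text
time_s: 13.38
eef_pos: [474.7, -31.0, 55.2]
tcp_rot: [0.218, 0.976, -0.001, -0.002]
contact_force: [0.6, -0.6, 0.0]
width: 85.3
grasp_force: 0.0
```

```bash
python3 go.py 480 -30 4;  python3 - <<'E'
from workcell import bot
from h import *
c=bot.capture('side');cv2.imwrite('pics/s6.png',cv2.resize(c['image'][150:270,280:400],None,fx=4,fy=4,interpolation=2)[:,:,::-1])
D=cloud(c).reshape(-1,3);hs=cv2.cvtColor(c['image'],cv2.COLOR_RGB2HSV).reshape(-1,3)
Q=D[(np.hypot(D[:,0]-480,D[:,1]+30)<25)&(D[:,2]>5)&(D[:,2]<32)];print(len(Q),Q.mean(0),Q.min(0),Q.max(0))
E
```

```text
t 13.375 pos [474.7 -31.   55.2] w 85.3 gf 0.0 tilt [-0.21 -0.01] yaw y [ 0.425  0.905 -0.002] F [ 0.6 -0.6  0. ]
tool shift [-4.6  3.2 51.2] dist 51.0
j [-0.06  0.58 -0.    2.11  0.    0.45  1.07]
71 [480.43884767 -25.50892369  18.41460644] [468.62527974 -38.36610777   5.16651589] [491.79590081 -17.27184203  31.88493329]
```

View pics/s6.png

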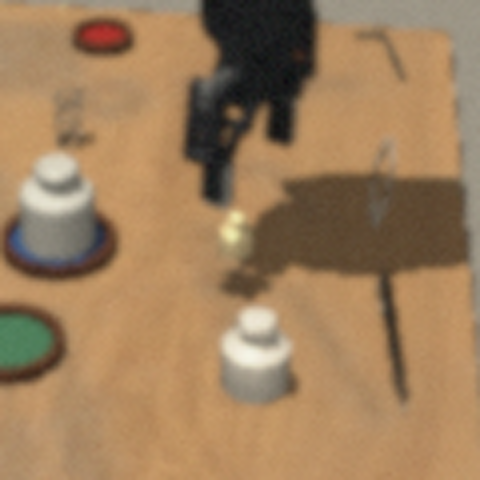

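>>> step_arm(plan=[[[-5,3,10,0,0,0],[0,0,20,0,0,0],[0,0,15,0,0,0],[0,0,5,0,0,0],[0,0,0,0,0,0]]])

```text
time_s: 14.05
eef_pos: [483.1, -30.1, 6.2]
tcp_rot: [0.218, 0.976, -0.0, -0.0]
contact_force: [-0.2, -0.6, -0.3]
width: 85.4
grasp_force: 0.0
```

```bash
python3 go.py 480 -30 4
```

```text
t 14.05 pos [483.1 -30.1   6.2] w 85.4 gf 0.0 tilt [-0.01 -0.  ] yaw y [ 0.425  0.905 -0.   ] F [-0.2 -0.6 -0.3]
tool shift [ 2.9 -1.3  2.2] dist 4.0
j [-0.06  0.69 -0.    2.1   0.01  0.35  1.06]
```

>>> step_arm(plan=[[[3,-1,2,0,0,0],[0,0,0,0,0,0]]])

```text
time_s: 14.3
eef_pos: [479.7, -29.7, 4.5]
tcp_rot: [0.218, 0.976, 0.0, 0.0]
contact_force: [-0.1, -0.1, 1.1]
width: 85.3
grasp_force: 0.0
```

>>> step_arm(plan=[[[0,0,0,0,0,0],[0,0,0,0,0,0],[0,0,0,0,0,0],[0,0,0,0,0,0],[0,0,0,0,0,0]]], grip=255)

```text
time_s: 14.92
eef_pos: [479.9, -29.7, 4.6]
tcp_rot: [0.218, 0.976, 0.0, 0.0]
contact_force: [-1.0, 0.4, 8.3]
width: 20.2
grasp_force: 58.4
```

>>> step_arm(plan=[[[0,0,0,0,0,0],[0,0,-5,0,0,0],[0,0,-30,0,0,0],[0,0,-30,0,0,0],[0,0,0,0,0,0]]])

```text
time_s: 15.55
eef_pos: [480.9, -29.7, 71.1]
tcp_rot: [0.218, 0.976, 0.0, 0.002]
contact_force: [0.2, 0.2, -1.7]
width: 20.7
grasp_force: 58.9
```

```bash
python3 go.py 616 -326 110;  python3 - <<'E'
from workcell import bot
from h import *
c=bot.capture('side');cv2.imwrite('pics/s7.png',cv2.resize(c['image'][150:270,280:400],None,fx=5,fy=5,interpolation=2)[:,:,::-1])
E
```

```text
t 15.55 pos [480.9 -29.7  71.1] w 20.7 gf 58.9 tilt [0.19 0.01] yaw y [0.425 0.905 0.001] F [ 0.2  0.2 -1.7]
tool shift [-248.3 -210.7  -38.5] dist 328.0
j [-0.06  0.56 -0.    2.1   0.    0.49  1.07]
```

View pics/s7.png

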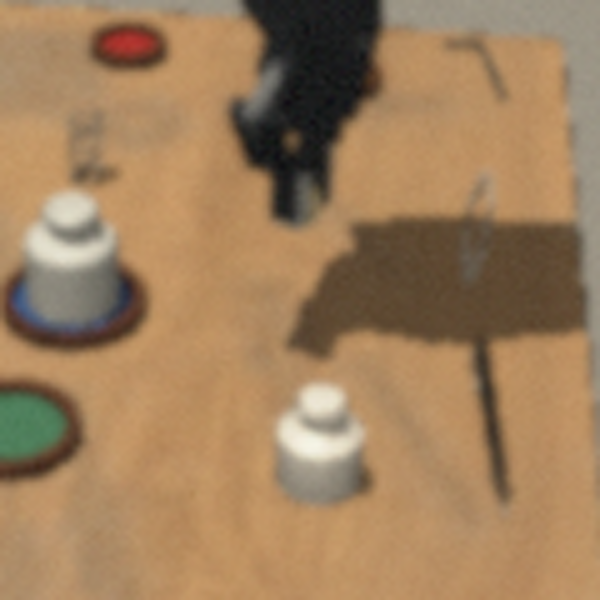

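>>> step_arm(plan=[[[-30,-25,-15,0,0,0],[-36,-31,-15,0,0,0],[-36,-31,-9,0,0,0],[-36,-31,0,0,0,0],[-36,-31,0,0,0,0]]])

```text
time_s: 16.23
eef_pos: [574.1, -239.8, 107.2]
tcp_rot: [0.218, 0.976, 0.0, -0.001]
contact_force: [1.5, -0.5, -0.1]
width: 20.7
grasp_force: 58.9
```

>>> step_arm(plan=[[[-36,-31,0,0,0,0],[-36,-31,0,0,0,0],[0,0,0,0,0,0]]])

```text
time_s: 16.6
eef_pos: [612.2, -328.8, 106.2]
tcp_rot: [0.219, 0.976, -0.001, -0.001]
contact_force: [-1.1, 0.2, -0.7]
width: 20.4
grasp_force: 58.9
```

```bash
python3 go.py 616 -326 20
```

```text
t 16.6 pos [ 612.2 -328.8  106.2] w 20.4 gf 58.9 tilt [-0.1  -0.05] yaw y [ 0.428  0.904 -0.001] F [-1.1  0.2 -0.7]
tool shift [-2.3  4.3 86.2] dist 86.0
j [ 0.41  0.77 -0.01  1.49  0.01  0.88  1.53]
```

>>> step_arm(plan=[[[0,0,30,0,0,0],[0,0,35,0,0,0],[0,0,18,0,0,0],[0,0,0,0,0,0]]])

```text
time_s: 17.1
eef_pos: [612.1, -324.5, 23.9]
tcp_rot: [0.217, 0.976, 0.0, -0.001]
contact_force: [0.2, 0.1, -0.3]
width: 20.1
grasp_force: 58.9
```

```bash
python3 go.py 616 -326 10;  python3 - <<'E'
from workcell import bot
from h import *
c=bot.capture('side');cv2.imwrite('pics/s8.png',cv2.resize(c['image'][120:200,260:370],None,fx=6,fy=6,interpolation=2)[:,:,::-1])
E
```

```text
t 17.1 pos [ 612.1 -324.5   23.9] w 20.1 gf 58.9 tilt [-0.13  0.07] yaw y [0.425 0.905 0.   ] F [ 0.2  0.1 -0.3]
tool shift [-4.2  0.3 13.8] dist 14.0
j [ 0.41  0.87 -0.01  1.52  0.01  0.75  1.52]
```

View pics/s8.png

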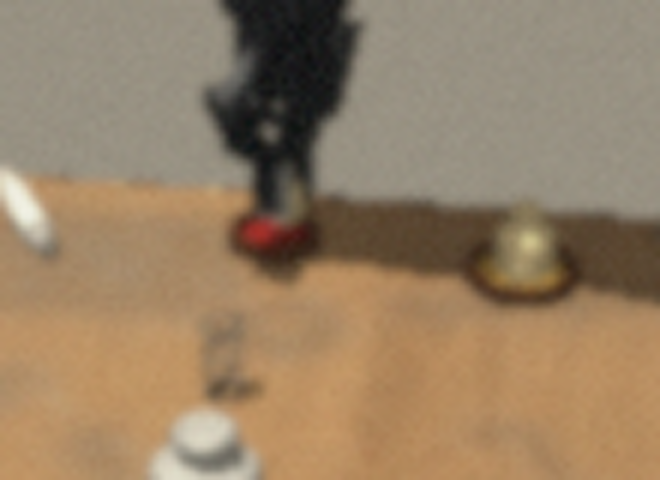

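>>> step_arm(plan=[[[-4,0,0,0,0,0],[0,0,5,0,0,0],[0,0,5,0,0,0],[0,0,0,0,0,0]]])

```text
time_s: 17.65
eef_pos: [616.2, -326.8, 14.8]
tcp_rot: [0.218, 0.976, 0.0, -0.0]
contact_force: [0.3, -0.5, -0.3]
width: 21.0
grasp_force: 58.9
```

>>> step_arm(plan=[[[0,0,1.5,0,0,0],[0,0,0,0,0,0]]])

```text
time_s: 17.9
eef_pos: [616.5, -326.9, 13.8]
tcp_rot: [0.218, 0.976, -0.0, -0.0]
contact_force: [-0.5, -0.4, -0.8]
width: 20.6
grasp_force: 58.9
```

```bash
python3 go.py 616 -326 10
```

```text
t 17.9 pos [ 616.5 -326.9   13.8] w 20.6 gf 58.9 tilt [-0. -0.] yaw y [ 0.425  0.905 -0.   ] F [-0.5 -0.4 -0.8]
tool shift [0.8 0.6 3.8] dist 4.0
j [ 0.41  0.89 -0.01  1.51  0.01  0.74  1.52]
```

>>> step_arm(plan=[[[0,0,1,0,0,0],[0,0,1,0,0,0],[0,0,0,0,0,0]]])

```text
time_s: 18.27
eef_pos: [616.5, -326.9, 11.7]
tcp_rot: [0.218, 0.976, 0.0, -0.0]
contact_force: [-0.1, 0.5, -1.3]
width: 20.3
grasp_force: 58.9
```

>>> step_arm(plan=[[[0,0,1,0,0,0],[0,0,0,0,0,0]]])

```text
time_s: 18.52
eef_pos: [616.5, -326.9, 10.7]
tcp_rot: [0.218, 0.976, 0.0, -0.0]
contact_force: [-0.1, -0.0, -0.2]
width: 20.5
grasp_force: 58.9
```

>>> step_arm(plan=[[[0,0,-1.5,0,0,0],[0,0,0,0,0,0]]])

```text
time_s: 18.77
eef_pos: [616.6, -327.0, 12.5]
tcp_rot: [0.218, 0.976, -0.0, 0.0]
contact_force: [0.1, -0.6, -0.4]
width: 20.2
grasp_force: 58.9
```

>>> step_arm(plan=[[[0,0,0,0,0,0],[0,0,0,0,0,0],[0,0,0,0,0,0],[0,0,0,0,0,0]]], grip=0)

```text
time_s: 19.27
eef_pos: [616.5, -327.0, 12.3]
tcp_rot: [0.218, 0.976, -0.0, 0.0]
contact_force: [-0.3, -0.2, 0.3]
width: 85.7
grasp_force: 0.0
```

>>> step_arm(plan=[[[0,0,-20,0,0,0],[0,0,-40,0,0,0],[0,0,-50,0,0,0],[0,0,0,0,0,0]]])

```text
time_s: 19.77
eef_pos: [618.6, -328.1, 128.1]
tcp_rot: [0.218, 0.976, -0.001, 0.004]
contact_force: [0.5, 0.3, -0.0]
width: 85.3
grasp_force: 0.0
```

```bash
python3 go.py 458 112 110;  python3 - <<'E'
from workcell import bot
from h import *
c=bot.capture('side');cv2.imwrite('pics/s9.png',cv2.resize(c['image'][120:200,260:370],None,fx=6,fy=6,interpolation=2)[:,:,::-1])
D=cloud(c).reshape(-1,3)
for n,x,y in(('small',616,-326),('med',469,-305),('giant',607,-20),('large',458,112)):
    Q=D[(np.hypot(D[:,0]-x,D[:,1]-y)<36)&(D[:,2]>14)&(D[:,2]<85)];print(n,len(Q),Q.mean(0).round(1),Q.min(0).round(1),Q.max(0).round(1))
E
```

```text
t 19.775 pos [ 618.6 -328.1  128.1] w 85.3 gf 0.0 tilt [ 0.39 -0.19] yaw y [ 0.425  0.905 -0.   ] F [ 0.5  0.3 -0. ]
tool shift [332.6 330.1  15.5] dist 469.0
j [ 0.41  0.75 -0.01  1.47  0.01  0.92  1.53]
small 47 [ 616.6 -321.6   24.4] [ 590.7 -334.1   14.4] [ 638.9 -298.9   38.8]
med 105 [ 469.7 -296.6   30.5] [ 439.6 -316.9   14.1] [ 497.6 -271.1   51.1]
giant 387 [606.4  -7.1  45.9] [581.8 -42.6  14.7] [640.5   9.   74.7]
large 284 [458.5 121.1  36.4] [437.   94.7  14.4] [480.7 135.9  58.9]
```

View pics/s9.png

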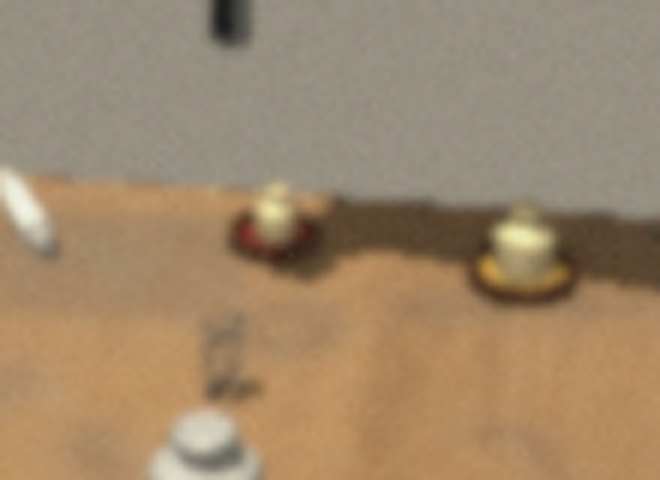

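>>> step_arm(plan=[[[32,32,0,0,0,0],[37,37,0,0,0,0],[37,37,0,0,0,0],[37,37,0,0,0,0],[37,37,0,0,0,0]]])

```text
time_s: 20.45
eef_pos: [528.9, -86.0, 122.1]
tcp_rot: [0.218, 0.976, -0.0, -0.0]
contact_force: [0.9, 0.3, -0.3]
width: 85.4
grasp_force: 0.0
```

>>> step_arm(plan=[[[37,37,0,0,0,0],[37,37,0,0,0,0],[37,37,5,0,0,0],[35,34,10,0,0,0],[0,0,0,0,0,0]]])

```text
time_s: 21.08
eef_pos: [457.7, 109.0, 106.7]
tcp_rot: [0.215, 0.977, 0.0, -0.001]
contact_force: [0.5, -0.4, -0.2]
width: 85.5
grasp_force: 0.0
```

```bash
python3 go.py 459 112 16
```

```text
t 21.075 pos [457.7 109.  106.7] w 85.5 gf 0.0 tilt [-0.11  0.03] yaw y [ 0.42   0.908 -0.   ] F [ 0.5 -0.4 -0.2]
tool shift [-0.1  3.3 90.7] dist 91.0
j [-0.34  0.48 -0.02  2.1   0.02  0.56  0.76]
```

>>> step_arm(plan=[[[0,2,30,0,0,0],[0,0,30,0,0,0],[0,0,20,0,0,0],[0,0,9,0,0,0],[0,0,0,0,0,0]]])

```text
time_s: 21.7
eef_pos: [460.2, 107.2, 18.2]
tcp_rot: [0.218, 0.976, -0.0, -0.0]
contact_force: [-0.4, -1.2, 0.3]
width: 85.4
grasp_force: 0.0
```

>>> step_arm(plan=[[[0,0,0,0,0,0],[0,0,0,0,0,0],[0,0,0,0,0,0],[0,0,0,0,0,0],[0,0,0,0,0,0]]], grip=255)

```text
time_s: 22.32
eef_pos: [461.0, 108.0, 19.3]
tcp_rot: [0.218, 0.976, 0.001, 0.001]
contact_force: [-2.0, 1.0, 20.0]
width: 40.8
grasp_force: 57.9
```

>>> step_arm(plan=[[[0,0,0,0,0,0],[0,0,-10,0,0,0],[0,0,-40,0,0,0],[0,0,-40,0,0,0],[0,0,0,0,0,0]]])

```text
time_s: 22.95
eef_pos: [461.5, 107.9, 110.8]
tcp_rot: [0.218, 0.976, 0.001, 0.002]
contact_force: [0.2, -0.3, -5.7]
width: 40.6
grasp_force: 63.0
```

```bash
python3 go.py 621 98.5 110
```

```text
t 22.95 pos [461.5 107.9 110.8] w 40.6 gf 63.0 tilt [0.24 0.08] yaw y [0.425 0.905 0.003] F [ 0.2 -0.3 -5.7]
tool shift [-148.3   59.3    1.5] dist 160.0
j [-0.34  0.47 -0.02  2.1   0.02  0.57  0.76]
```

>>> step_arm(plan=[[[-28,10,0,0,0,0],[-40,16,0,0,0,0],[-42,17,0,0,0,0],[-41,16,0,0,0,0],[0,0,0,0,0,0]]])

```text
time_s: 23.58
eef_pos: [623.6, 96.0, 106.5]
tcp_rot: [0.218, 0.976, -0.0, -0.0]
contact_force: [-1.0, 0.2, -6.1]
width: 40.7
grasp_force: 63.0
```

>>> step_arm(plan=[[[0,0,30,0,0,0],[0,0,30,0,0,0],[0,0,18,0,0,0],[0,0,0,0,0,0]]])

```text
time_s: 24.08
eef_pos: [620.8, 96.7, 28.9]
tcp_rot: [0.218, 0.976, -0.001, -0.001]
contact_force: [-1.0, -0.6, -4.5]
width: 40.7
grasp_force: 63.0
```

```bash
python3 go.py 623.5 97 26;  python3 - <<'E'
from workcell import bot
from h import *
c=bot.capture('side');cv2.imwrite('pics/s10.png',cv2.resize(c['image'][170:270,230:360],None,fx=5,fy=5,interpolation=2)[:,:,::-1])
E
```

```text
t 24.075 pos [620.8  96.7  28.9] w 40.7 gf 63.0 tilt [-0.16 -0.04] yaw y [ 0.425  0.905 -0.002] F [-1.  -0.6 -4.5]
tool shift [-2.3  1.4  2.9] dist 4.0
j [-0.24  0.79 -0.01  1.71  0.02  0.64  0.87]
```

View pics/s10.png

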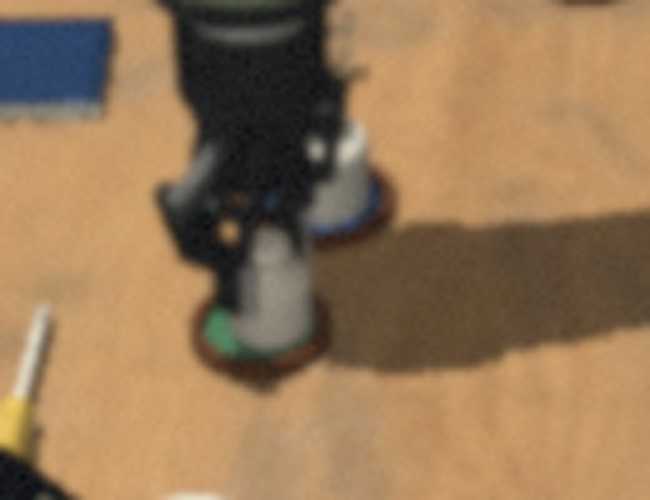

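>>> step_arm(plan=[[[-3,1,0,0,0,0],[0,0,0,0,0,0],[0,0,0,0,0,0]]])

```text
time_s: 24.5
eef_pos: [625.5, 96.5, 30.8]
tcp_rot: [0.218, 0.976, 0.0, 0.0]
contact_force: [0.2, -0.4, -4.7]
width: 40.7
grasp_force: 63.0
```

```bash
python3 go.py 625 97.5 26;  python3 - <<'E'
from workcell import bot
from h import *
c=bot.capture('side');hs=cv2.cvtColor(c['image'],cv2.COLOR_RGB2HSV);C=cloud(c)
# weight low slab and stand rim extents in x at given heights
m=(C[...,2]>13)&(C[...,2]<30)&(abs(C[...,0]-621)<45)&(C[...,1]>85)&(C[...,1]<140)
for v in range(222,242,2):
    print(v,[tuple(map(int,C[v,u])) for u in np.where(m[v])[0][[0,-1]]] if m[v].any() else '')
g=(abs(hs[...,0].astype(int)-70)<20)&(hs[...,1]>60);g[:200]=0;g[250:]=0
ys,xs=np.where(g[:,255:310]);print('green',ys.min(),ys.max(),xs.min()+255,xs.max()+255)
for v in range(226,242,2): print(v,c['image'][v,266:300:2].sum(1)//3)
E
```

```text
t 24.5 pos [625.5  96.5  30.8] w 40.7 gf 63.0 tilt [0.04 0.01] yaw y [0.425 0.905 0.   ] F [ 0.2 -0.4 -4.7]
tool shift [0.8 0.7 4.8] dist 5.0
j [-0.24  0.79 -0.01  1.7   0.02  0.65  0.87]
222 
224 
226 
228 
230 [(600, 96, 24), (600, 96, 24)]
232 [(640, 110, 25), (594, 89, 13)]
234 [(641, 107, 15), (600, 101, 15)]
236 [(638, 112, 13), (603, 109, 15)]
238 [(649, 121, 13), (613, 117, 14)]
240 [(645, 128, 13), (601, 123, 13)]
green 207 241 271 292
226 [155 150 118  35  28  71  93 130 142 135 131 120  85  76  75  75  77]
228 [154 151 119  40  30  70  96 131 141 138 130 112  73  55  72  74  76]
230 [154 145  95  44  33  70  90 128 137 132 124 110  75  41  49  67  75]
232 [151 124  67  70  85  90 106 127 134 130 122 110  75  43  42  65  74]
234 [148 100  66  91 109 115 125 130 131 130 122 105  74  49  36  60  75]
236 [153 100  78  97  99 109 123 129 131 123 115  96  62  44  33  58  72]
238 [151  98  76  91  95  77  96 116 122  96  79  62  55  47  39  58  72]
240 [151 124  75  69  68  54  55  62  67  62  61  63  65  53  50  66  72]
```

>>> step_arm(plan=[[[0,1,3,0,0,0],[0,0,2,0,0,0],[0,0,0,0,0,0]]])

```text
time_s: 24.92
eef_pos: [625.5, 97.4, 25.0]
tcp_rot: [0.218, 0.976, -0.0, -0.0]
contact_force: [-0.2, 0.3, -5.1]
width: 40.5
grasp_force: 63.0
```

>>> step_arm(plan=[[[0,0,1,0,0,0],[0,0,0,0,0,0]]])

```text
time_s: 25.18
eef_pos: [625.7, 97.4, 24.6]
tcp_rot: [0.218, 0.976, 0.0, 0.0]
contact_force: [-1.7, -0.6, 2.1]
width: 40.2
grasp_force: 63.7
```

>>> step_arm(plan=[[[0,0,1,0,0,0],[0,0,0,0,0,0]]])

```text
time_s: 25.42
eef_pos: [625.8, 97.4, 24.5]
tcp_rot: [0.218, 0.976, 0.0, 0.0]
contact_force: [-8.1, -1.0, 18.9]
width: 40.7
grasp_force: 65.3
```

Contact; release, retreat clear of the view and check everything.

>>> step_arm(plan=[[[0,0,-1,0,0,0],[0,0,0,0,0,0],[0,0,0,0,0,0],[0,0,0,0,0,0],[0,0,0,0,0,0]]], grip=0)

```text
time_s: 26.05
eef_pos: [625.7, 97.4, 24.2]
tcp_rot: [0.218, 0.976, -0.0, -0.0]
contact_force: [0.1, -0.3, 0.7]
width: 85.2
grasp_force: 0.0
```

>>> step_arm(plan=[[[0,0,-20,0,0,0],[0,0,-40,0,0,0],[0,0,-40,0,0,0],[0,0,-30,0,0,0],[0,0,0,0,0,0]]])

```text
time_s: 26.68
eef_pos: [627.0, 97.6, 158.1]
tcp_rot: [0.218, 0.976, 0.001, 0.002]
contact_force: [0.1, 0.1, 0.2]
width: 85.8
grasp_force: 0.0
```

>>> step_arm(plan=[[[45,-20,0,0,0,0],[45,-20,0,0,0,0],[45,-20,0,0,0,0],[45,-20,0,0,0,0],[0,0,0,0,0,0]]])

```text
time_s: 27.3
eef_pos: [425.8, 101.3, 154.7]
tcp_rot: [0.217, 0.976, -0.0, -0.001]
contact_force: [1.1, 0.4, -0.5]
width: 85.5
grasp_force: 0.0
```

Run:
```python
from workcell import bot
from h import *
c=bot.capture('side');np.savez('side1.npz',**c)
a=cv2.resize(c['image'][130:290,220:420],None,fx=3,fy=3,interpolation=2)
t=bot.capture('top');np.savez('top1.npz',**t)
cv2.imwrite('pics/f1.png',a[:,:,::-1]);cv2.imwrite('pics/f2.png',cv2.resize(t['image'][140:245,200:450],None,fx=3,fy=3,interpolation=2)[:,:,::-1])
D=np.r_[cloud(c).reshape(-1,3),cloud(t).reshape(-1,3)]
T=cloud(t).reshape(-1,3)
for n,x,y,r,h in(('small',616,-326,12,27),('med',469,-305,17,37),('large',621,99,22,45),('giant',607,-20,27,50)):
    Q=T[(np.hypot(T[:,0]-x,T[:,1]-y)<r+8)&(T[:,2]>17)&(T[:,2]<85)]
    if len(Q): print(n,len(Q),((Q.min(0)+Q.max(0))/2).round(1),Q.max(0)[2].round(1),Q.min(0).round(1),Q.max(0).round(1))
```

```text
small 56 [ 612.9 -327.7   29.3] 40.1 [ 602.  -339.9   18.6] [ 623.8 -315.4   40.1]
med 117 [ 468.  -306.8   35.1] 52.0 [ 452.9 -326.4   18.2] [ 483.1 -287.2   52. ]
large 183 [620.8  97.2  42.7] 66.1 [599.3  76.1  19.3] [642.3 118.3  66.1]
giant 272 [607.6 -21.2  47.2] 76.9 [580.6 -46.5  17.4] [634.6   4.1  76.9]
```

View pics/f2.png

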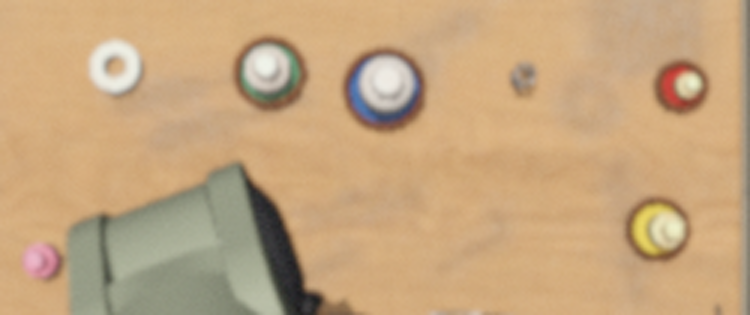

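View pics/f1.png

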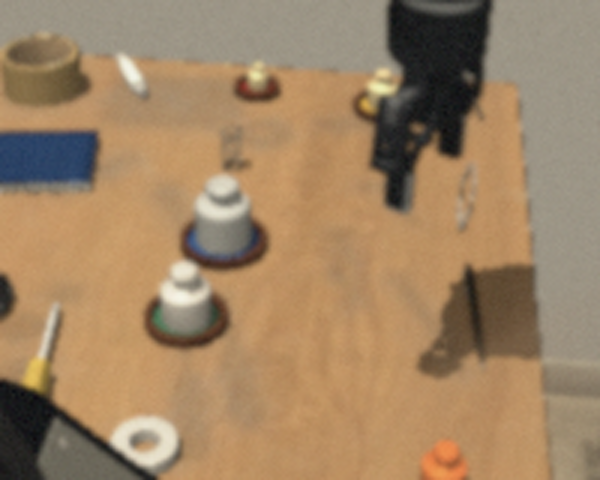

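```bash
python3 -c "
from workcell import bot
print(bot.finish_job())"
```

```text
the job is handed in; nothing more can be done
None
```

All four weights stand upright and seated in their own stands, each within about 4 mm of the recess centre in the last images; the spring and ring look unmoved, and the job was handed in at about 27 s of the 102 s allowed (no verdict came back).

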